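Ready to refill: spray bottle off the rail, safety cap off the jug

ROBOT

A 7-joint arm with a two-finger parallel gripper is mounted at the origin on the work surface. World frame = base frame: x ahead of the robot, y to its left, z up, the work surface at z = 0. Lengths are in m, angles in rad, forces in N, time in s.
With the tool pointing down it reaches from about 0.35 to 0.9 m from the base axis. Payload 8.1 kg.
Tool frame: the origin (TCP) lies on the front face of the gripper's body, between the roots of the fingers; the fingertips stand 66 mm ahead of it and the grasp point (between the pads) lies 47 mm ahead of it; z points along the fingers, y is the direction in which the jaws open and shut (so a half turn about z gives the same grasp; the last joint's range is limited). The gripper opens to 92 mm and grips with 3 to 60 N. Pads are 19 mm wide; open, the fingers measure 130 mm over their backs; the gripper's body (75 mm by 190 mm) begins 47 mm behind the grasp point.
Start: joints at [-1.309, 0.434, 0.025, 1.573, -0.012, 1.134, -0.075], TCP at [0.223, 0.584, 0.292] pointing down, gripper open.
Joint ranges: [-2.62, 2.62], [-0.44, 2.09], [-1.27, 1.32], [0.08, 2.57], [-1.32, 4.46], [0.12, 2], [-2.74, 2.74]. Speed limits (rad/s): [2.22, 2.22, 3.01, 3.01, 3.14, 3.14, 3.14].

INTERFACE

Orientations are given as a unit quaternion [x, y, z, w].
In Python, from rig import arm, kinematics, cams, job, finder, get_t, get_qpos, get_qvel, get_tau, get_position, get_ee_rot, get_force, get_ft_torque, get_grip_width gives the robot as it stands. Calls block until the motion is done:
- arm.goto(position, orientation): joint-space move of the TCP to a pose.
- arm.move_straight(position, attitude=None, speed=0.15): straight line of the TCP; attitude=None keeps the orientation; speed is the mean speed in m/s.
- arm.goto_joints(angles): joint-space move.
- arm.release() and arm.clamp(squeeze=None): open the fingers fully, or close them until they stop; squeeze is the grip in N (None keeps the last).
- arm.hold(seconds).
- kinematics.ik(position, orientation): joint angles nearest the present ones, or None.
- cams.camera(name): name is "side" or "top" or "wrist"; returns the picture (480x640x3 uint8, blue, green, red); there is no depth.
- cams.get_calibration(name): a dict with "camera_matrix" (3x3 intrinsics, pixels), "cam_to_world" (4x4, takes a point from camera to world coordinates). Camera axes: x right, y down, z forward; pixel columns grow to the right and rows downward; lengths in m; the calibration is good to about 2 mm. A picture is of the moment at which its call begins: read the wrist's pose just before it. get_calibration takes no time and is no camera call; for the wrist camera it gives the pose at the moment of the call.
A pose or a line that the arm cannot do raises arm.MotionError and nothing moves.
- job.finish_job(): hands the job in, once; it reports no verdict.
Trained networks look in the newest picture that a camera, given by its name, has taken for a name from the list of things; names that differ only in an ending like _2 or _b are one class to them, and where a whole thing is asked for, a point or a joint stands for the part that bears it (a point fixed in the world has none). Each returns a list of dicts, best first, with "conf" (0 to 1); they miss things now and then, are a little off and sometimes report something else, mostly with a low value. They report only what shows in the picture. A call takes as long as a camera call.
- finder.cut_out(target, camera): "pixels" (480x640 bool, what is visible of it) and "extent" ([left, top, right, bottom] in pixels, round what is visible of it).
Readings, each from a call of its own:
- get_t(): time.
- get_qpos(): joint angles.
- get_qvel(): joint speeds.
- get_tau(): joint torques, N m.
- get_position(): TCP position.
- get_ee_rot(): TCP orientation.
- get_force(): force on the tool from outside, world axes, zero at the start.
- get_ft_torque(): the same for the moment, N m.
- get_grip_width(): opening from 0.0 (shut) to 1.0 (fully open).
Only numpy, scipy, OpenCV 4.12 (cv2) and the standard library are available. Lean on these libraries where they do the work, as an engineer would, in place of code of your own. Each camera call takes 0.05 s, during which the arm holds its last target. There are 200 camera calls.

TASK

Get set to refill the empty spray bottle with the blue head: lift it up and off the rack's rail, stand it upright on the green spill mat, wholly on it, and let go. Then open the jug of cleaner: press its red push-and-turn safety cap down, twist it counter-clockwise until it is free, lift it at least 6 cm straight up, and finish still holding it there, above the jug's mouth. Leave the jug standing where it is and do not disturb the yellow-headed bottle, the cups, the carton or the bag roll.

Things in the scene. Friction and masses are not known exactly. Their poses are not given: they have to be found in the camera images.
- spray_head (a point): Grip point in the head of the blue-headed spray bottle, on the bottle's axis, 180 mm above its underside, 15 mm below its top. z up, x towards the nozzle. The head is a block 24 mm wide along y and 30 mm tall, from 22 mm behind to 60 mm in front of this point (nozzle to 72); grip it across y from above. The head hangs on the rail, which runs along y, 30 mm in front of this point and 19 mm below it
- spray: The same bottle, empty, about 110 g: 195 mm tall, clear body 68 mm across up to 85 mm, tapering to a 30 mm neck at 125 mm. Origin at the centre of its underside, 39 mm above the bench at first. The white trigger is behind the rail, 45 mm in front of the axis, tip 50 mm below the grip point: lift straight up 38 to 50 mm, then draw it off along its -x (60 mm clears the rail, 125 mm its neighbour)
- rack: Fixed steel rack: foot 110 x 250 x 6 mm, a rail of 8 mm rod along its y, 200 mm high, right above the origin (on the bench), and a lower rod at 100 mm on which the hanging bottles lean. The two bottles hang on its -x side with axes parallel to the rack's, 30 mm from the rail, at about y = +70 and -70 mm; either may be the blue one
- mat: fixed green spill mat, 160 x 160 mm, 4 mm thick; origin at the centre of its underside on the bench
- jug: White cleaner jug, about 1.7 kg, loose, heavy enough to stay put while the cap is turned. Body 180 x 105 mm, 130 mm tall. Origin on the bench under the neck's axis, 45 mm from the jug's front (-x) end; the top handle (highest point 170 mm) lies 57 to 136 mm from that axis, along +x
- jug_neck (a point): Centre of the jug's mouth, on the rim, 178 mm above the bench; z up. The neck is 36 mm wide; a cone below it widens from 44 mm at 148 mm height to 80 mm at 130 mm height, so the room beside the cap is free down to about 150 mm above the bench
- cap_mid (a point): Centre of the red push-and-turn cap, half-way up: 54 mm in diameter, 24 mm tall, 2 mm above the rim when locked; z up, x parallel to the jug's x when locked. Gripped round its side it must be pushed down 5 to 7 mm against a spring (11 to 15 N; it bottoms at 8 mm) and, held down, turned counter-clockwise seen from above by 55 to 72 degrees
- cap: The same cap, 40 g; origin at the centre of its lower edge. A bayonet: unpressed it can neither turn nor lift; pressed it is free from 45 degrees on and meets a hard stop at 81 degrees; then it lifts straight off. The fingers need no second grip
- other: bystander: spray bottle of the same shape with a yellow head, hanging on the same rail 140 mm from the blue one; origin at the centre of its underside
- cups: bystander: upright stack of red cups, 160 mm tall, 87 mm across; origin at the centre of its underside
- carton: bystander: orange carton 75 x 110 mm, 70 mm tall; origin at the centre of its underside
- roll: bystander: roll of black bin bags lying along its y, 64 mm across, 140 mm long; origin at the centre of its underside

How it is judged:
On the way, in this order (a step that is already met when the one before it is completed fails the run):
1. the blue-headed bottle is off the rail, clear of the rack and carried in the air (x of spray_head in the frame of rack below -0.06 m and height (world z) of spray above 0.015 m and contact force between spray and rack below 0.05 N and contact force between the fingers and spray above 0.5 N), for 0.1 s.
2. the blue-headed bottle stands upright, wholly on the green mat, let go (x of spray in the frame of mat between -0.048 and 0.048 m and y of spray in the frame of mat between -0.048 and 0.048 m and height (world z) of spray below 0.008 m and angle between spray's own z axis and vertical below 0.08 rad and linear speed of spray below 0.03 m/s and contact force between each of the arm, the fingers and spray below 0.05 N), for 0.2 s.
3. the cap is turned out of its lock while still down on the neck (angle between the x axis of cap_mid and the x axis of jug, either way round above 0.65 rad and z of cap_mid in the frame of jug below 0.186 m and horizontal distance between cap_mid and jug_neck below 0.006 m).
At the end, for the whole second after the job is handed in: Cap held still in the fingers, its middle 45 to 200 mm above the rim and within 40 mm of the neck axis, clear of the jug; jug upright on the bench within 40 mm of its place; blue-headed bottle upright and still on the mat, within 48 mm of its centre along each side (z of cap_mid in the frame of jug between 0.225 and 0.38 m and horizontal distance between cap_mid and jug_neck below 0.04 m and contact force between the fingers and cap above 1 N and contact force between cap and jug below 0.05 N and linear speed of each of cap, spray below 0.03 m/s and angle between jug's own z axis and vertical below 0.05 rad and height (world z) of jug below 0.005 m and distance of jug from where it was at the start of the episode below 0.04 m and x of spray in the frame of mat between -0.048 and 0.048 m and y of spray in the frame of mat between -0.048 and 0.048 m and height (world z) of spray below 0.008 m and angle between spray's own z axis and vertical below 0.08 rad); the arm keeps its last pose, push and grip.
It fails at once if the jug is tipped, lifted or pushed away (angle between jug's own z axis and vertical above 0.2 rad or height (world z) of jug above 0.02 m or distance of jug from where it was at the start of the episode above 0.06 m).
It fails at once if the yellow-headed bottle, the cups, the carton or the roll is moved (distance of any of other, cups, carton, roll from where it was at the start of the episode above 0.03 m).
It also fails if it takes over 53 s, if anything falls off the work surface, if the arm or the gripper's body presses on something with over 40 N, if the wrist force passes 120 N, or if a joint passes its speed limit or range.

## Working session

There is one attempt and no reset: what is moved stays moved. The work goes in short steps, each a Python script; the robot and the scene stay as the last script left them, time stands still between calls to the robot, and variables do not carry over. Pictures are saved under pics/ and viewed, about 8 in all and at most 12, crops included, and the job is handed in when it is done.

```bash
mkdir -p pics; ls
python3 - <<'E'
from rig import *
import cv2,numpy as np
for n in("side","top"):
    im=cams.camera(n);cv2.imwrite(f"pics/{n}0.png",im)
    c=cams.get_calibration(n);print(n,np.round(c["camera_matrix"],1).tolist(),np.round(c["cam_to_world"],3).tolist())
    for t in("spray_head","spray","rack","mat","jug","cap","other","cups","carton","roll"):
        r=finder.cut_out(t,n)
        print(t,[(round(d["conf"],2),[int(v) for v in d["extent"]],int(d["pixels"].sum())) for d in r[:3]])
print(get_t(),get_ee_rot(),get_force())
E
```

```text
pics
side [[557.3, 0.0, 326.7], [0.0, 557.3, 245.6], [0.0, 0.0, 1.0]] [[0.623, -0.456, 0.635, -0.204], [-0.782, -0.351, 0.515, -0.581], [-0.012, -0.818, -0.576, 0.836], [0.0, 0.0, 0.0, 1.0]]
spray_head [(0.84, [399, 245, 437, 357], 2837)]
spray [(0.84, [395, 245, 441, 357], 2777)]
rack [(0.6, [385, 263, 536, 403], 4306)]
mat [(0.61, [278, 285, 375, 349], 3584)]
jug [(0.94, [238, 183, 317, 266], 4619)]
cap [(0.78, [250, 183, 272, 200], 385)]
other [(0.51, [240, 180, 317, 266], 4612)]
cups [(0.65, [378, 203, 419, 274], 2079)]
carton [(0.68, [187, 268, 249, 333], 2411)]
roll [(0.63, [327, 364, 412, 435], 3090), (0.22, [237, 182, 319, 266], 4613)]
top [[495.7, 0.0, 319.9], [0.0, 495.7, 232.6], [0.0, 0.0, 1.0]] [[-0.005, -0.995, 0.097, 0.442], [-1.0, 0.007, 0.018, 0.01], [-0.018, -0.097, -0.995, 1.249], [0.0, 0.0, 0.0, 1.0]]
spray_head [(0.98, [409, 212, 447, 263], 1127)]
spray [(0.85, [408, 208, 447, 264], 1227)]
rack [(0.76, [394, 204, 521, 267], 2539)]
mat [(0.68, [296, 222, 369, 287], 4059), (0.36, [190, 155, 258, 239], 3562)]
jug [(0.68, [192, 154, 257, 242], 3402)]
cap [(0.93, [195, 198, 223, 226], 555), (0.4, [411, 213, 445, 264], 1172), (0.3, [394, 203, 522, 267], 2666)]
other [(0.92, [467, 195, 516, 251], 1584)]
cups [(0.74, [321, 126, 365, 171], 1344), (0.44, [225, 299, 277, 334], 1607)]
carton [(0.83, [225, 298, 279, 330], 1568)]
roll [(0.85, [394, 304, 458, 329], 1692)]
1.1 [1.81433612e-01 9.83403195e-01 2.82342963e-05 1.65243041e-05] [-0.14387456 -0.65686146  0.31951135]
```

View pics/side0.png

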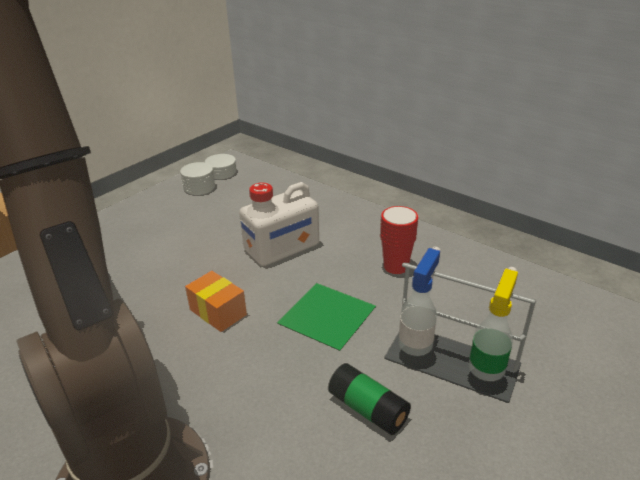

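View pics/top0.png

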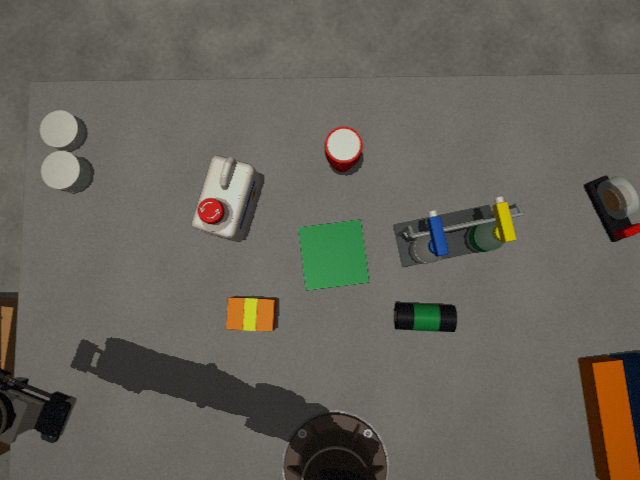

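The side view shows the blue bottle at about (417,300), left of the yellow one, with the jug cap at (261,192), the mat at (327,315) and the roll at (369,397). In the top view the blue head is at (438,235), the mat at (334,255), the cap at (210,211) and the rack tilted slightly. The finder agrees with both pictures, apart from low-confidence extras. Next I'll turn these into positions.

```bash
cat > h.py <<'E'
from rig import *
import cv2,numpy as np
from scipy.spatial.transform import Rotation as R
def unproj(px,z,c):
    K,T=np.array(c["camera_matrix"]),np.array(c["cam_to_world"])
    px=np.atleast_2d(px).astype(float)
    d=np.c_[px,np.ones(len(px))]@np.linalg.inv(K).T@T[:3,:3].T
    return (T[:3,3]+d*((z-T[2,3])/d[:,2])[:,None])[:,:2]
def hue(im,lo,hi,ext,pad=12):
    hsv=cv2.cvtColor(im,cv2.COLOR_BGR2HSV);m=cv2.inRange(hsv,np.array(lo),np.array(hi))
    k=np.zeros_like(m);l,t,r,b=[int(v) for v in ext];k[max(t-pad,0):b+pad,max(l-pad,0):r+pad]=255
    m&=k;n,lab,st,_=cv2.connectedComponentsWithStats(m);i=1+np.argmax(st[1:,4])
    v,u=np.nonzero(lab==i);return np.c_[u,v]
def rect(px,z,c):
    w=unproj(px,z,c);r=cv2.minAreaRect((w*1000).astype(np.float32));return np.round(r[0],1),np.round(r[1],1),round(r[2],1),cv2.boxPoints(r).round(1).tolist()
BLUE=((100,120,40),(130,255,255));GREEN=((50,120,30),(80,255,255));RED=((0,150,60),(6,255,255))
YEL=((22,150,80),(34,255,255))
def quat(jaw):  # tool down, tool y along world azimuth jaw
    y=np.array([np.cos(jaw),np.sin(jaw),0]);z=np.array([0,0,-1.]);x=np.cross(y,z)
    return R.from_matrix(np.c_[x,y,z]).as_quat()
E
python3 - <<'E'
from h import *
im=cv2.imread("pics/top0.png");c=cams.get_calibration("top")
print("blue",rect(hue(im,*BLUE,[409,205,447,263]),.234,c))
print("yel",rect(hue(im,*YEL,[467,195,516,251]),.234,c))
print("mat",rect(hue(im,*GREEN,[296,222,369,287]),.004,c))
p=hue(im,*RED,[195,198,223,226]);print("cap",rect(p,.19,c))
im=cv2.imread("pics/side0.png");c=cams.get_calibration("side")
print("mat side",rect(hue(im,*GREEN,[278,285,375,349]),.004,c))
print("bluehead side bbox");p=hue(im,*BLUE,[399,245,437,300]);print(p.min(0),p.max(0))
p=hue(im,*RED,[250,183,272,200]);print("cap side",p.mean(0),unproj(p.mean(0),.183,c),p.min(0),p.max(0))
c=cams.get_calibration("top");print("rail",unproj([[404,235],[520,210]],.2,c))
print("jug foot",unproj([[195,228],[241,241],[256,168]],.13,c))
for n in["roll","carton","cups"]: pass
print("roll",unproj([[394,304],[458,329]],.03,c),"cups",unproj([343,145],.16,c),"carton",unproj([[227,297],[276,331]],.07,c))
q=get_ee_rot();print(R.from_quat(q).as_matrix().round(2))
w=cams.get_calibration("wrist");print(np.array(w["cam_to_world"]).round(3),w["camera_matrix"])
E
```

```text
blue (array([ 532.4, -209. ]), array([80.3, 37.5]), 10.8, [[489.3999938964844, -198.10000610351562], [496.3999938964844, -234.89999389648438], [575.2999877929688, -219.8000030517578], [568.2999877929688, -183.0]])
yel (array([ 561.5, -352.4]), array([80.8, 25.7]), 10.5, [[519.5, -347.1000061035156], [524.0999755859375, -372.3999938964844], [603.5999755859375, -357.70001220703125], [598.9000244140625, -332.3999938964844]])
mat (array([508.1,  -1.3]), array([159.1, 158.2]), 7.0, [[419.5, 67.4000015258789], [438.79998779296875, -89.5], [596.7000122070312, -70.0999984741211], [577.5, 86.80000305175781]])
cap (array([595.1, 265.4]), array([54.9, 54.4]), 0.8, [[567.2999877929688, 292.20001220703125], [568.0, 237.8000030517578], [622.9000244140625, 238.5], [622.2000122070312, 292.8999938964844]])
mat side (array([509.8,  -1.3]), array([158.4, 156.4]), 6.7, [[422.0, 67.0999984741211], [440.20001220703125, -88.19999694824219], [597.5, -69.80000305175781], [579.2999877929688, 85.5]])
bluehead side bbox
[413 248] [439 291]
cap side [260.75362319 192.5326087 ] [[0.59180008 0.26228991]] [250 184] [271 200]
rail [[ 0.53799071 -0.14979639]
 [ 0.58953049 -0.39625764]]
jug foot [[0.56375442 0.31464331]
 [0.53329171 0.20906737]
 [0.70176792 0.17613794]]
roll [[ 0.38533024 -0.14777307]
 [ 0.32486491 -0.30067374]] cups [[ 0.7455026  -0.02374265]] carton [[0.40535694 0.25164162]
 [0.32557343 0.13510734]]
[[-0.93  0.36  0.  ]
 [ 0.36  0.93  0.  ]
 [-0.    0.   -1.  ]]
[[ 0.358  0.891  0.28   0.147]
 [ 0.934 -0.341 -0.107  0.613]
 [ 0.     0.3   -0.954  0.385]
 [ 0.     0.     0.     1.   ]] [[345.59489067   0.         326.66458587]
 [  0.         345.59489067 235.18832939]
 [  0.           0.           1.        ]]
```

Run:
```python
from h import *
d=np.deg2rad
def snap(name,tgts):
    arm.hold(.2);c=cams.get_calibration("wrist");im=cams.camera("wrist");cv2.imwrite(f"pics/{name}.png",im)
    np.savez(f"pics/{name}.npz",**{k:np.array(c[k]) for k in("camera_matrix","cam_to_world")})
    for t in tgts:print(t,[(round(x["conf"],2),[int(v) for v in x["extent"]]) for x in finder.cut_out(t,"wrist")[:2]])
    return im,c
arm.goto([.56,.255,.36],quat(d(60)));print(get_t(),get_qpos().round(2))
im,c=snap("w_cap",["cap","jug"])
print("cap",rect(hue(im,*RED,[0,0,640,480]),.19,c))
a=d(11.2);arm.goto([.46,-.215,.40],quat(a+np.pi/2));print(get_t(),get_qpos().round(2))
im,c=snap("w_blue",["spray_head","other","rack"])
print("blue",rect(hue(im,*BLUE,[0,0,640,480]),.234,c))
print("yel",rect(hue(im,*YEL,[0,0,640,480]),.234,c))
a_=cv2.resize(cv2.hconcat([cv2.imread("pics/w_cap.png"),im]),(800,300));cv2.imwrite("pics/two.png",a_)
```

```text
2.8333 [-0.67  0.37  0.22  1.51 -0.09  1.27  0.61]
cap [(0.81, [329, 227, 394, 297]), (0.64, [67, 172, 229, 314])]
jug [(0.79, [300, 170, 425, 368])]
cap (array([594.9, 270.5]), array([54.2, 58.8]), 60.2, [[555.9000244140625, 261.6000061035156], [606.9000244140625, 232.39999389648438], [633.9000244140625, 279.3999938964844], [582.9000244140625, 308.6000061035156]])
4.9417 [-0.04  0.16  0.44  1.71 -0.07  1.29  2.18]
spray_head [(0.57, [279, 208, 345, 365])]
other [(0.61, [120, 206, 232, 314])]
rack [(0.78, [178, 205, 365, 324])]
blue (array([ 513.3, -217. ]), array([64.3, 30.4]), 11.2, [[478.79998779296875, -208.3000030517578], [484.70001220703125, -238.10000610351562], [547.7999877929688, -225.6999969482422], [541.9000244140625, -195.8000030517578]])
yel (array([ 527. , -345.7]), array([46.1, 50.7]), 64.2, [[494.20001220703125, -355.5], [539.7999877929688, -377.5], [559.9000244140625, -336.0], [514.2000122070312, -313.8999938964844]])
```

View pics/two.png

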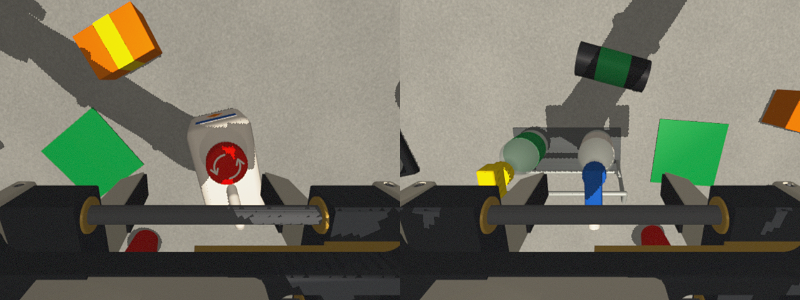

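The left half shows the red cap at (226,165), with some of its side visible. The right half shows the blue head at (594,185), partly behind the gripper, with the yellow head at (492,178). Sideways, the wrist view agrees with the top view to about 2 mm, so I'll grasp, lift and draw off.

Run:
```python
from h import *
a=np.deg2rad(11.2);ux=np.array([np.cos(a),np.sin(a),0]);g=np.array([.5145,-.218,.266]);z=np.array([0,0,1.])
arm.goto(g+.09*z,quat(a+np.pi/2));arm.move_straight(g,speed=.12)
print(get_t(),get_position().round(4),get_force().round(1))
arm.clamp(30);print("grip",get_grip_width(),get_force().round(1),get_position().round(4))
arm.move_straight(g+.045*z,speed=.08);print("lift",get_force().round(1),get_grip_width())
p=g+.045*z-.09*ux;arm.move_straight(p,speed=.1)
print(get_t(),get_position().round(4),get_force().round(1),get_grip_width())
for n in("side","wrist"):cv2.imwrite(f"pics/{n}1.png",cams.camera(n))
cv2.imwrite("pics/lift.png",cv2.resize(cv2.hconcat([cv2.imread("pics/side1.png"),cv2.imread("pics/wrist1.png")]),(800,300)))
```

```text
6.625 [ 0.5148 -0.2183  0.2669] [ 0.5  0.2 -0. ]
grip 0.36086320296703295 [-0.8 -0.3  0.4] [ 0.5144 -0.2181  0.266 ]
lift [-0.6  0.2 -1.8] 0.36085844990670857
9.35 [ 0.4269 -0.2352  0.311 ] [ 0.1  0.3 -1.5] 0.3598424169497909
```

View pics/lift.png

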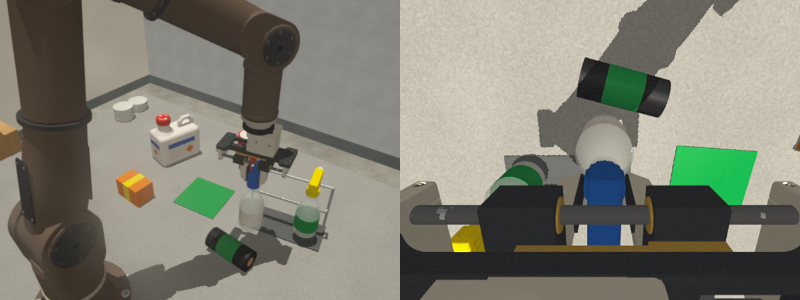

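The bottle is off the rail and carried in the air: weight shows on the wrist, and it hangs at (252,205) in the left half. I'll carry it over the mat and check its tilt before lowering.

Run:
```python
from h import *
p=get_position();p[2]=.35;arm.move_straight(p,speed=.15)
arm.move_straight([.5085,-.0013,.30],speed=.2);arm.hold(.2)
print(get_t(),get_position().round(4),get_force().round(1),get_grip_width())
P=get_position()
def proj(X,c):
    K,T=np.array(c["camera_matrix"]),np.array(c["cam_to_world"]);q=(X-T[:3,3])@T[:3,:3];q=q@K.T;return q[:,:2]/q[:,2:]
th=np.linspace(0,2*np.pi,40)
prof=[(0,.034),(.085,.034),(.125,.015)]
out=[]
for n in("side","top"):
    im=cams.camera(n);c=cams.get_calibration(n);r=finder.cut_out("spray",n);print(n,[(x["conf"],x["extent"]) for x in r[:2]])
    for h,ra in prof:
        X=np.c_[P[0]+ra*np.cos(th),P[1]+ra*np.sin(th),np.full(40,P[2]-.047-.180+h)]
        cv2.polylines(im,[proj(X,c).round().astype(int)],True,(0,0,255),1)
    u,v=proj(P[None]-[0,0,.14],c)[0].astype(int);u=np.clip(u,100,540);v=np.clip(v,100,380)
    out.append(cv2.resize(im[v-100:v+100,u-100:u+100],(400,400),interpolation=cv2.INTER_CUBIC))
cv2.imwrite("pics/tilt.png",cv2.hconcat(out))
```

```text
11.475 [ 0.5084 -0.0021  0.3002] [-0.   1.3 -1.4] 0.36100361247497836
side [(0.63, [311.0, 207.3, 344.0, 303.7])]
top [(0.58, [192.6, 156.3, 262.1, 243.3])]
```

View pics/tilt.png

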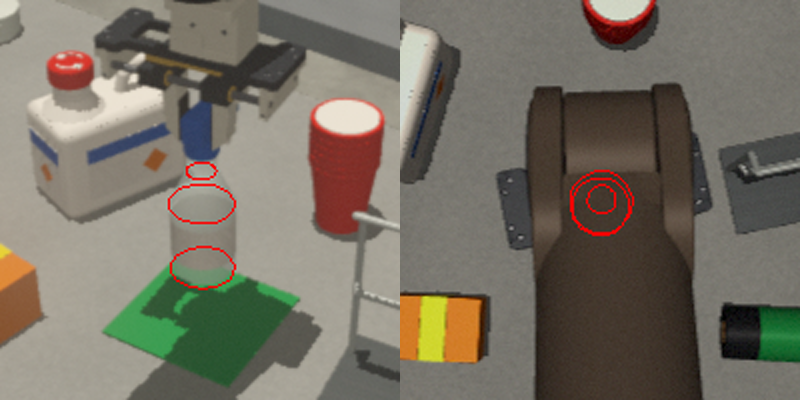

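The left half shows the bottle upright: the predicted outline at (202,165)–(202,265) matches it, above the mat. In the right half the arm hides the bottle. I'll lower until contact and release.

Run:
```python
from h import *
x,y=.5085,-.0013
arm.move_straight([x,y,.236],speed=.12);arm.hold(.15);f0=get_force()[2];print(get_t(),f0)
for z in np.arange(.2345,.2255,-.0015):
    arm.move_straight([x,y,z],speed=.03);f=get_force()[2]
    if f-f0>1.5:break
print("contact",z,f,get_position().round(4),get_t())
arm.release();arm.hold(.1)
arm.move_straight([x,y,.34],speed=.2);print(get_t(),get_grip_width(),get_force().round(1))
c=cams.get_calibration("side");im=cams.camera("side");r=finder.cut_out("spray","side");print([(q["conf"],q["extent"]) for q in r[:2]])
cv2.imwrite("pics/side2.png",im[100:400,150:550])
for A in(47,110):
    q=kinematics.ik([.594,.265,.24],quat(np.deg2rad(A)));print(A,None if q is None else q.round(2))
```

```text
12.5083 -0.8711597403383763
contact 0.22999999999999998 9.836867480532174 [ 0.5093 -0.0014  0.2311] 13.5083
15.3583 0.9990703716239798 [ 0.1 -0.6 -1.2]
[(0.55, [309.3, 225.1, 346.1, 326.8]), (0.24, [379.6, 206.6, 419.6, 275.5])]
47 [-0.72  0.53  0.33  1.59 -0.19  1.05  0.48]
110 [-0.59  0.52  0.14  1.58 -0.08  1.05  1.49]
```

View pics/side2.png

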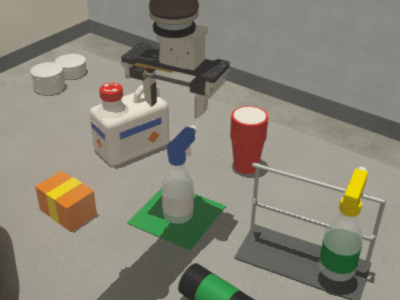

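The bottle stands upright on the mat at (178,195) in the crop, let go, and nothing else has moved. Next I'll refine the cap centre by fitting the projected cylinder to the pictures already taken.

Run:
```python
from h import *
from scipy.optimize import least_squares
th=np.linspace(0,2*np.pi,72)
def fit(im,c,ext,z0=.168):
    hsv=cv2.cvtColor(im,cv2.COLOR_BGR2HSV);m=cv2.inRange(hsv,(0,110,30),(9,255,255))|cv2.inRange(hsv,(170,110,30),(180,255,255))
    k=np.zeros_like(m);l,t,r,b=ext;k[t-8:b+8,l-8:r+8]=255;n,lab,st,_=cv2.connectedComponentsWithStats(m&k);i=1+np.argmax(st[1:,4])
    v,u=np.nonzero(lab==i);px=np.c_[u,v]
    K,T=np.array(c["camera_matrix"]),np.array(c["cam_to_world"])
    dirs=np.c_[np.cos(th),np.sin(th)]
    sup=lambda p:(p@dirs.T).max(0)
    def model(s):
        X=np.vstack([np.c_[s[0]+.027*np.cos(th),s[1]+.027*np.sin(th),np.full(72,z)] for z in(z0,z0+.024)])
        q=(X-T[:3,3])@T[:3,:3]@K.T;return sup(q[:,:2]/q[:,2:])
    r=least_squares(lambda s:model(s)-sup(px)-.0,[.595,.265],x_scale=.01,loss="soft_l1");return r.x.round(4),np.abs(r.fun).mean().round(2)
W=np.load("pics/w_cap.npz")
for z0 in(.168,.180):
    print(z0,"top",fit(cv2.imread("pics/top0.png"),cams.get_calibration("top"),[195,198,223,226],z0),
    "side",fit(cv2.imread("pics/side0.png"),cams.get_calibration("side"),[250,183,272,200],z0),
    "wrist",fit(cv2.imread("pics/w_cap.png"),W,[329,227,394,297],z0))
```

```text
0.168 top (array([0.596 , 0.2672]), np.float64(0.36)) side (array([0.5983, 0.2692]), np.float64(0.63)) wrist (array([0.5971, 0.2688]), np.float64(0.57))
0.18 top (array([0.5942, 0.2643]), np.float64(0.49)) side (array([0.5838, 0.2538]), np.float64(0.84)) wrist (array([0.5925, 0.2698]), np.float64(1.91))
```

Assuming a cap middle at 0.180 m, all three views agree on (0.597, 0.2685) within 2 mm. I'll grip the cap and press it.

Run:
```python
from h import *
x,y=.597,.2685;q=quat(np.deg2rad(47))
arm.goto([x,y,.33],q);arm.move_straight([x,y,.229],speed=.12);arm.hold(.15)
print(get_t(),get_position().round(4),get_force().round(1))
arm.clamp(55);arm.hold(.2);f0=get_force();P=get_position();print("grip",get_t(),get_grip_width(),P.round(4),f0.round(1))
for dz in(.002,.004,.006):
    arm.move_straight([x,y,.229-dz],speed=.02);arm.hold(.1);print(dz,get_position().round(4),(get_force()-f0).round(1),get_grip_width())
print(get_t())
```

```text
17.775 [0.5974 0.2687 0.2299] [ 0.2 -0.1  0. ]
grip 18.6667 0.5856780063695386 [0.5971 0.2686 0.229 ] [ 1.   0.7 -0.5]
0.002 [0.5971 0.2686 0.2276] [-2.2 -0.7  6.2] 0.5850405546405556
0.004 [0.5971 0.2686 0.2259] [-3.4 -1.3  8.4] 0.5873268719428081
0.006 [0.5971 0.2686 0.2242] [-4.7 -1.7 11.1] 0.580289240242296
19.7167
```

Run:
```python
from h import *
x,y=.597,.2685;z=.229-.0077
arm.move_straight([x,y,z],speed=.02);arm.hold(.15);print(get_position().round(4),get_force().round(1),get_grip_width())
for A in(57,67,77,87,97,110):
    arm.move_straight([x,y,z],quat(np.deg2rad(A)),speed=.05) if 0 else arm.goto([x,y,z],quat(np.deg2rad(A)))
    arm.hold(.1);r=R.from_quat(get_ee_rot()).as_matrix()[:,1]
    print(A,np.rad2deg(np.arctan2(r[1],r[0])).round(1),get_position().round(4),get_force().round(1),get_ft_torque().round(2),get_grip_width(),round(get_t(),1))
    if abs(get_ft_torque()[2])>3: print("stall");break
cv2.imwrite("pics/side3.png",cams.camera("side")[120:320,180:380].repeat(3,0).repeat(3,1));
```

```text
[0.5971 0.2686 0.2228] [-4.7 -1.2 12.5] 0.584676184136078
57 57.0 [0.5977 0.2687 0.2231] [-1.6 -2.1 12.6] [-0.19  0.48  0.06] 0.5854560661441616 20.5
67 67.0 [0.5979 0.2688 0.2232] [-1.7 -0.1 12.4] [-0.12  0.35  0.08] 0.585753463736296 20.9
77 77.0 [0.5981 0.2689 0.2233] [-0.8 -0.9 12.6] [-0.11  0.17  0.09] 0.5821172136796514 21.2
87 87.0 [0.5982 0.2689 0.2233] [-1.1 -0.1 12.6] [-0.06  0.13  0.04] 0.5848012114276643 21.6
97 97.0 [0.5982 0.2689 0.2233] [-0.1  0.5 12. ] [-0.06  0.08 -0.01] 0.5831048292144845 21.9
110 110.0 [0.5983 0.2689 0.2233] [-0.7 -0.3 12.3] [-0.02  0.05  0.03] 0.5836047830643399 22.4
```

View pics/side3.png

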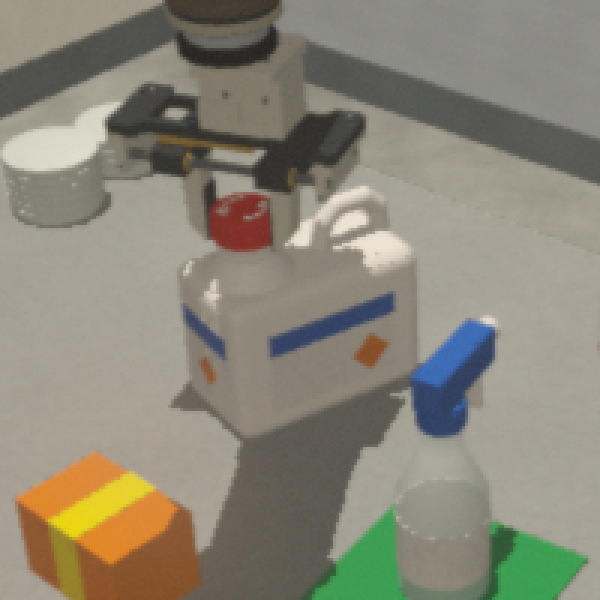

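The picture shows the cap at (240,220) between the fingers, with the jug and bottle undisturbed. The moment about the vertical stayed under 0.1 Nm, where slipping would give about 1 Nm, so the cap turned. I'll lift gently and watch the force.

Run:
```python
from h import *
x,y=.5975,.2687
for z in(.226,.230,.235,.245):
    arm.move_straight([x,y,z],speed=.04);f=get_force();print(z,get_position().round(4),f.round(1),get_grip_width())
    if f[2]<-8:print("stuck");break
else:
    arm.move_straight([x,y,.312],speed=.1);arm.hold(.5)
    print(get_t(),get_position().round(4),get_force().round(1),get_grip_width(),np.abs(get_qvel()).max())
im=cams.camera("side");cv2.imwrite("pics/side4.png",im[120:420,150:550])
for t in("cap","spray","jug"):print(t,[(round(r["conf"],2),r["extent"]) for r in finder.cut_out(t,"side")[:1]])
```

```text
0.226 [0.5983 0.2689 0.2273] [0.7 0.4 5.6] 0.5859523903261911
0.23 [0.5976 0.2686 0.2302] [1.1 0.4 1.7] 0.5859009522332321
0.235 [0.5973 0.2686 0.2349] [-0.3 -0.2 -0.8] 0.5878003001311766
0.245 [0.5976 0.2688 0.2454] [ 0.2  0.3 -0.8] 0.5862741122909594
24.9167 [0.5975 0.2687 0.3119] [ 1.1  0.6 -1.1] 0.5881228936850268 0.0022458186817254167
cap [(0.89, [246.2, 153.3, 265.7, 170.5])]
spray [(0.61, [309.6, 226.1, 347.4, 326.8])]
jug [(0.58, [239.6, 181.9, 318.3, 264.8])]
```

View pics/side4.png

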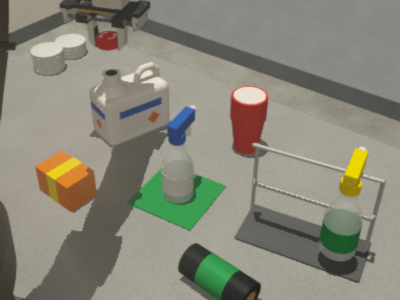

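The picture shows the cap held at (107,40) above the open mouth at (111,73). The blue bottle is upright on the mat at (178,190) and the other things are in place. I'll hand in.

Run:
```python
from h import *
c=cams.get_calibration("side");e=unproj([328.5,326.8],.004,c)[0];t=np.array(c["cam_to_world"])[:2,3];d=(e-t)/np.linalg.norm(e-t);print("bottle base",e+.034*d)
job.finish_job();print(get_t(),get_grip_width())
```

```text
bottle base [ 0.50583096 -0.00736856]
the job is handed in; nothing more can be done
the job is handed in; nothing more can be done
```

I did every step of the task and handed the job in at about 25 s of the 53 s allowed. `finish_job` gives no verdict, so the result rests on my own checks.

- **Blue bottle:** I lifted it 45 mm off the rail, drew it back 90 mm, stood it on the mat and let go. The last side picture puts its base at about (0.506, -0.007), within 1 cm of the mat centre, and it looks upright.
- **Cap:** I pressed it about 5.7–6 mm (12.5 N), turned it 63° counter-clockwise and lifted it. The turning moment stayed under 0.1 Nm, so I take it that the cap turned rather than slipped in the fingers. It came free with no pull.
- **At hand-in:** The cap was held with its middle at about 0.263 m, about 83 mm above where it started and over the neck axis. In the last picture the jug, yellow-headed bottle, cups, carton and roll looked unmoved.

**Readings that disagreed:**
- The gripper opening read about 33 mm on the 24 mm head, and I did not explain it. The bottle held firmly.
- The first cap positions from the three cameras differed by up to 8 mm. Fitting the cap's shape to each picture brought them within about 3 mm.

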